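Put the bombilla away and shut the caddy drawer

TASK

Put the steel bombilla (the metal mate straw with the flat perforated strainer end) into the open drawer of the low wooden caddy so that it lies inside it, then push the drawer fully shut with the bombilla inside. Leave the wooden-handled spoon where it lies.

Things in the scene. Friction and masses are not known exactly. Their poses are not given: they have to be found in the camera images.
- bombilla: Metal mate straw, steel with two brass collars, lying on the ledge, 150 mm long, about 50 g. Origin: middle of its length, on the underside; x runs along the tube to the flat strainer end, z up. Tube 10 mm thick, its axis 6 mm up; collars 12 mm thick at x -64..-54 and +30..+36 mm; strainer 36 x 22 x 12 mm at x +39..+75. Grip the plain tube, x -50..+25 mm; it balances near x +15.
- drawer (a joint): Drawer of a low wooden caddy fixed to the ledge (shell 210 mm deep, 240 wide, top 66 mm above the ledge). Value = how far it is out, m: 0 shut, starts 0.13 to 0.155; stays where left, slides at about 2 N. Tray inside, in drawer_pull's axes: x +32..+216 mm, y -106..+106, floor at z -23, side walls up to z +14; open from above from x +32 mm to +32 mm plus the joint value.
- drawer_pull (a point): Centre of the drawer's steel bar pull (100 mm long, 10 mm thick, level, 36 mm above the ledge); moves with the drawer. x points into the caddy, the way the drawer slides shut; y along the bar; z up. The drawer's wooden front panel (240 mm wide, top edge 22 mm above this point) lies from x +20 to +32 mm.
- spoon: Bystander: spoon 190 mm long lying on the ledge, with a dark wooden handle 20 mm thick and a steel bowl end. Origin on its underside near mid-length; x runs along it towards the bowl end. Not to be moved.
Mind the look-alikes: they are no part of the job. Several things look just like the bombilla: the one meant starts farthest from the robot's base.

How it is judged (in metres and radians):
On the way:
1. the bombilla lies in the drawer while it is still open (value of joint drawer above 0.06 m and x of bombilla in the frame of drawer_pull between 0.032 and 0.216 m and y of bombilla in the frame of drawer_pull between -0.1 and 0.1 m and z of bombilla in the frame of drawer_pull below 0 m), for 0.2 s.
At the end, for the whole second after the job is handed in: The drawer is shut to within 10 mm of its stop, the bombilla lies at rest inside it (its middle within the tray and below the pull's height), and the spoon lies within 30 mm of where it started (value of joint drawer below 0.01 m and x of bombilla in the frame of drawer_pull between 0.032 and 0.216 m and y of bombilla in the frame of drawer_pull between -0.1 and 0.1 m and z of bombilla in the frame of drawer_pull below 0 m and linear speed of bombilla below 0.05 m/s); the robot touches nothing.
It fails at once if the spoon is moved more than 30 mm (distance of spoon from where it was at the start of the episode above 0.03 m).
It also fails if it takes over 56 s, if anything falls off the work surface, if the arm or the gripper's body presses on something with over 40 N, if the wrist force passes 120 N, or if a joint passes its speed limit or range.

ROBOT

A 6-joint arm with a two-finger parallel gripper is mounted at the origin on the work surface. World frame = base frame: x ahead of the robot, y to its left, z up, the work surface at z = 0. Lengths are in mm, angles in rad, forces in N, time in s.
With the tool pointing down it reaches from about 275 to 1000 mm from the base axis. Payload 8.4 kg.
Tool frame: the origin (TCP) lies midway between the tips of the shut fingers; the grasp point (between the pads) lies 19 mm behind it; z points along the fingers, y is the line along which they close (so a half turn about z gives the same grasp; the last joint's range is limited). The gripper opens to 85 mm and grips with 20 to 120 N. Pads are 22 mm wide; open, the fingers measure 114 mm over their backs; the gripper's body (76 mm by 85 mm) begins 54 mm behind the grasp point. The pads swing forward as they close: fully open they stand 13 mm farther back than shut.
Start: joints at [-1.272, 0.353, 1.633, -0, 1.155, -0.002], TCP at [185.176, -596.94, 231.281] pointing down, gripper open.
Joint ranges: [-2.63, 2.63], [-0.92, 2.1], [0.06, 2.66], [-1.3, 4.44], [0, 2.69], [-3.02, 3.02]. Speed limits (rad/s): [2.22, 2.22, 2.79, 3.14, 3.14, 3.14].

INTERFACE

Orientations are given as [roll, pitch, yaw] about the fixed x, y, z axes, in that order (R = Rz(yaw) Ry(pitch) Rx(roll)).
In Python, from rig import r, imaging gives the robot as it stands. The module is installed in compiled form; this text tells all that it offers.
- The arm moves only by the tool arm_command, never from a script. Its argument "deltas" is a list of rows, each an object of numbers: "hand": the finger opening in mm, from 0 to 85.4; "tx", "ty", "tz": the shift along the tool's x, y, z in mm; "wx", "wy", "wz": the turn, a rotation vector about the tool's x, y, z in rad. A call has 1 to 8 rows; each row shifts and turns the commanded pose from where the row before left it, along the tool's axes as they then stand; what a row does not reach is not made up. A row lasts 1/8 s, in which the tool goes at most 62.5 mm and 10.7 degrees, less where a joint would pass 70% of its speed; a pose out of reach is approached as far as the arm can. A call with a gripper value outside its range is refused whole. The fingers move at their own pace and stop on an object; "squeeze" is the grip in N (left out, the last holds). Time passes only in rows, so rows that do not move let the fingers close. It gives the time, the measured TCP pose, the force, the opening and the grip force at its end, in the units of the state.
- r.sense(): the state, without advancing time (a new reading comes with each control period).
- imaging.grab_frame(name): name is "scene" or "side" or "wrist"; returns a dict with "image" (384x512x3 uint8, red, green, blue), "mtx" (3x3 intrinsics, pixels), "world_to_cam" (4x4, takes a point from world to camera coordinates). Camera axes: x right, y up, looking along -z (the intrinsics and any distortion apply to the point x, -y, -z); pixel columns grow to the right and rows downward; lengths in mm; the calibration is good to about 2 mm. The wrist camera is an equidistant fisheye: a pixel r from the principal point sees the ray r / f radians off the axis. A picture is of the moment at which its call begins. There is no depth.
- r.sign_off(): hands the job in; it is judged then, once.
The state is a dict: "clock": time; "qpos": joint angles; "qvel": joint speeds; "joint_efforts": joint torques, N m; "eef_pos": TCP position; "tcp_rot": TCP orientation; "contact_force": force on the tool from outside, world axes, zero at the start; "wrist_torque": the same for the moment, N m; "opening": opening from 0.0 (shut) to 1.0 (fully open); "grasp_force": force on a finger pad.
Only numpy, scipy, OpenCV 4.12 (cv2) and the standard library are available. Lean on these libraries where they do the work, as an engineer would, in place of code of your own. Each camera call takes 0.05 s, during which the arm holds its last target. There are 200 camera calls.

## Working session

There is one attempt and no reset: what is moved stays moved. The work goes in short steps, Python scripts to look and compute and a tool call to move; the robot and the scene stay as the last step left them, time stands still between calls to the robot, and variables do not carry over. Pictures are saved under pics/ and viewed, at most 10 in all, crops included, and the job is handed in when it is done.

Besides the shell and the picture viewer there is one more tool, called after "Call:" as name(argument=value, ...), one argument or row to a line, values as JSON. arm_command: Moves the arm, as the interface text tells. Its arguments: {"type":"object","properties":{"deltas":{"type":"array"},"squeeze":{"type":"number"}},"required":["deltas"]}

```bash
mkdir -p pics; cat > h.py <<'E'
import numpy as np, cv2
from rig import r, imaging
def snap(n,f):
    d=imaging.grab_frame(n); cv2.imwrite('pics/'+f,cv2.cvtColor(d['image'],cv2.COLOR_RGB2BGR)); np.savez('pics/'+f+'.npz',**d); return d
def px2w(d,u,v,z,fish=False):
    K=d['mtx'];T=d['world_to_cam'];a=(u-K[0,2])/K[0,0];b=(v-K[1,2])/K[1,1]
    if fish:
        t=np.hypot(a,b);s=np.sin(t)/t if t>1e-9 else 1;ray=np.array([a*s,-b*s,-np.cos(t)])
    else: ray=np.array([a,-b,-1])
    R=T[:3,:3];c=-R.T@T[:3,3];w=R.T@ray
    return (c+w*(z-c[2])/w[2]).round(1)
E
python3 - <<'E'
from h import *
ims=[]
for n in("scene","side","wrist"):
    d=snap(n,n+'0.png'); print(n,d['mtx'].tolist(),d['world_to_cam'].round(3).tolist())
for n in("scene","side"):
    im=cv2.imread(f'pics/{n}0.png'); cv2.imwrite(f'pics/{n}0b.png',cv2.resize(im,(800,600),interpolation=cv2.INTER_CUBIC))
print(r.sense())
E
```

```text
scene [[465.57518348233094, 0.0, 263.2988615362822], [0.0, 465.57518348233094, 190.8578931488444], [0.0, 0.0, 1.0]] [[-0.82, 0.572, 0.003, 362.496], [-0.447, -0.645, 0.62, 152.558], [0.356, 0.507, 0.785, -1681.484], [0.0, 0.0, 0.0, 1.0]]
side [[365.9636670303497, 0.0, 258.0877798957953], [0.0, 365.9636670303497, 190.8314765280979], [0.0, 0.0, 1.0]] [[-0.939, -0.343, -0.02, 389.947], [0.213, -0.627, 0.749, -128.26], [-0.27, 0.699, 0.662, -1027.276], [0.0, 0.0, 0.0, 1.0]]
wrist [[297.3186396354542, 0.0, 255.06574646042554], [0.0, 297.3186396354542, 188.9588053692389], [0.0, 0.0, 1.0]] [[0.297, -0.955, -0.001, -622.933], [0.915, 0.285, -0.285, 37.254], [0.273, 0.084, 0.958, -378.389], [0.0, 0.0, 0.0, 1.0]]
{'clock': 0.15, 'qpos': array([-1.27238904e+00,  3.53492910e-01,  1.63394174e+00,  4.67149606e-05,
        1.15518336e+00, -2.39806995e-03]), 'qvel': array([-1.59666203e-03, -1.53558502e-03, -3.40716836e-03, -3.91853095e-05,
       -1.18483485e-03,  1.27913976e-03]), 'joint_efforts': array([-5.42850357e-04, -6.05636501e+01, -3.42339349e+01, -2.48130578e-05,
        6.18972772e-03, -3.55663565e-05]), 'eef_pos': array([ 185.09438519, -596.60105764,  230.7409571 ]), 'tcp_rot': array([-3.14056740e+00, -4.51774728e-05,  3.00786449e-01]), 'contact_force': array([-0.08365427, -0.22580094,  0.49473082]), 'wrist_torque': array([0.00766452, 0.03216471, 0.065794  ]), 'grasp_force': 0.0, 'opening': 1.0018655278280424}
```

View pics/scene0b.png

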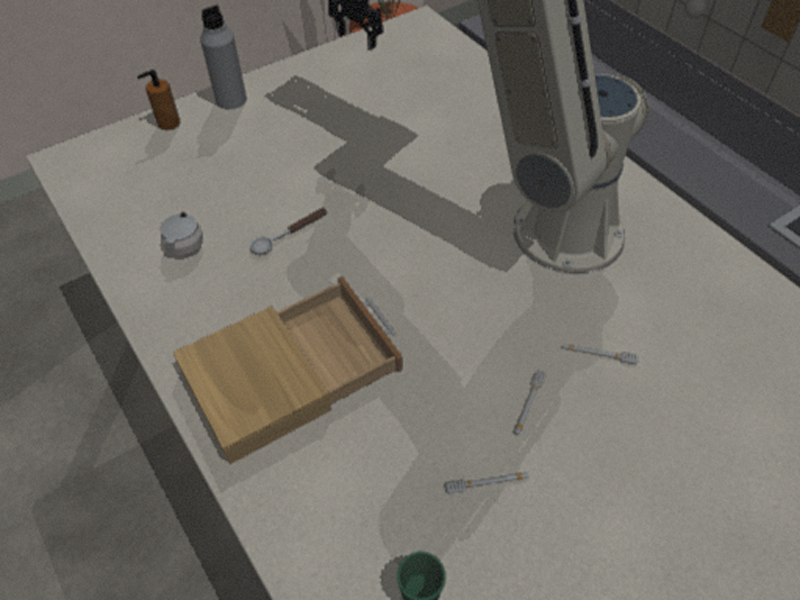

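View pics/side0b.png

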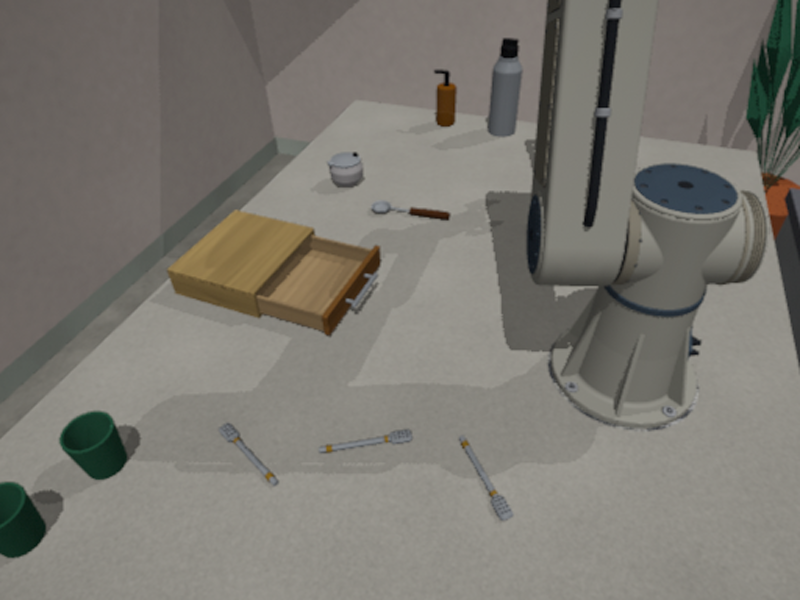

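Bombilla look-alikes in the enlarged scene picture are at A (485,482), B (530,403) and C (600,354). In the side picture they are at (248,453), (365,441) and (485,478). A looks farthest from the base. The drawer is open with its pull at scene (380,317), and the spoon is at (290,230), well away. I'll compute positions and check A in a crop.

```bash
python3 - <<'E'
from h import *
S=dict(np.load('pics/scene0.png.npz'));D=dict(np.load('pics/side0.png.npz'));k=1.5625
P=lambda d,u,v,z:px2w(d,u/k,v/k,z)
for n,a,b in(('A',(446,487),(527,476)),('B',(540,373),(517,432)),('C',(636,358),(562,347))):
    p=P(S,*a,6);q=P(S,*b,6);print(n,p,q,np.hypot(*((p+q)/2)[:2]))
for n,a,b in(('A',(225,427),(275,482)),('B',(410,435),(321,450)),('C',(506,516),(462,438))):
    p=P(D,*a,6);q=P(D,*b,6);print(n,p,q,np.hypot(*((p+q)/2)[:2]))
print('panel top corners',P(S,341,281,58),P(S,400,357,58),P(D,379,249,58),P(D,330,318,58))
print('pull ends',P(S,366,299,36),P(S,394,333,36),P(D,377,276,36),P(D,350,306,36))
print('shell far top',P(S,176,353,66),P(S,232,458,66),'front top',P(S,273,308,66),P(S,330,405,66))
print('spoon',P(S,252,247,5),P(S,326,212,10))
c=S['image'][285:325,270:350]; e=D['image'][260:320,130:190]
cv2.imwrite('pics/c1.png',cv2.cvtColor(np.hstack([cv2.resize(c,(480,240),interpolation=3),cv2.resize(e,(240,240),interpolation=3)]),cv2.COLOR_RGB2BGR))
E
```

```text
A [605.1 341.1   6. ] [473.7 407.1   6. ] 656.4321518633894
B [310.8 255.8   6. ] [431.8 329.6   6. ] 472.7969754556389
C [129.1 338.8   6. ] [233.  234.2   6. ] 338.9120129178073
A [602.1 345.9   6. ] [473.3 407.2   6. ] 656.4382625197894
B [308.5 260.1   6. ] [432.3 333.3   6. ] 474.58092039187585
C [132.7 344.6   6. ] [227.7 238.    6. ] 342.531356228886
panel top corners [ 529.6 -130.7   58. ] [535.6  95.8  58. ] [ 515.4 -127.2   58. ] [521.8 100.4  58. ]
pull ends [504.1 -76.   36. ] [504.9  29.1  36. ] [496.5 -66.2  36. ] [511.8  36.5  36. ]
shell far top [ 885.2 -151.7   66. ] [894.7 107.3  66. ] front top [ 681.3 -142.3   66. ] [701.9 114.   66. ]
spoon [ 622.8 -370.3    5. ] [ 430.7 -366.3   10. ]
```

View pics/c1.png

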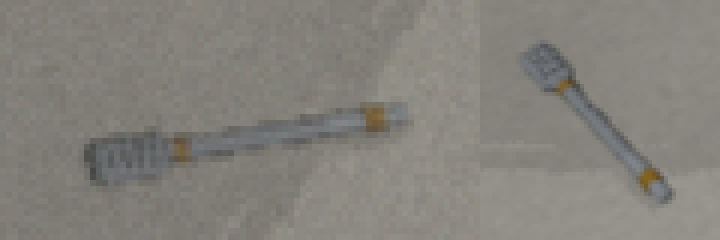

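A shows both brass collars and the flat strainer. It is 656 mm from the base against 473 for B and 340 for C, so A is the one: middle about (539,375), axis yaw about −0.457. Next I plan the arc to hover over it.

```bash
cat >> h.py <<'E'
from scipy.spatial.transform import Rotation as Ro
def plan(x,y,z,yaw,n):
    s=r.sense();R0=Ro.from_euler('xyz',s['tcp_rot']);p0=s['eef_pos']
    w=(R0.inv()*Ro.from_euler('xyz',[np.pi,0,yaw])).as_rotvec()/n
    M=sum((R0*Ro.from_rotvec(w*k)).as_matrix() for k in range(n))
    print('n',n,'t',np.linalg.solve(M,np.array([x,y,z])-p0).round(2),'w',w.round(4))
def st():
    s=r.sense();print({k:np.round(s[k],3) for k in('clock','eef_pos','tcp_rot','contact_force','opening','grasp_force')})
E
python3 -c "
from h import *
plan(548,371,130,2.685,24)"
```

```text
n 24 t [53.75 12.66  4.2 ] w [-0.     -0.0001 -0.0993]
```

Call:
arm_command(
  deltas=[
    {"tx": 53.7,"ty": 12.7,"tz": 4.2,"wz": -0.0993,"hand": 60},
    {"tx": 53.7,"ty": 12.7,"tz": 4.2,"wz": -0.0993},
    {"tx": 53.7,"ty": 12.7,"tz": 4.2,"wz": -0.0993},
    {"tx": 53.7,"ty": 12.7,"tz": 4.2,"wz": -0.0993},
    {"tx": 53.7,"ty": 12.7,"tz": 4.2,"wz": -0.0993},
    {"tx": 53.7,"ty": 12.7,"tz": 4.2,"wz": -0.0993},
    {"tx": 53.7,"ty": 12.7,"tz": 4.2,"wz": -0.0993},
    {"tx": 53.7,"ty": 12.7,"tz": 4.2,"wz": -0.0993},
  ],
)

```text
schema error: expected keys hand, tx, ty, tz, wx, wy, wz
```

Call:
arm_command(
  deltas=[
    {"hand": 60,"tx": 53.7,"ty": 12.7,"tz": 4.2,"wx": 0,"wy": 0,"wz": -0.0993},
    {"hand": 60,"tx": 53.7,"ty": 12.7,"tz": 4.2,"wx": 0,"wy": 0,"wz": -0.0993},
    {"hand": 60,"tx": 53.7,"ty": 12.7,"tz": 4.2,"wx": 0,"wy": 0,"wz": -0.0993},
    {"hand": 60,"tx": 53.7,"ty": 12.7,"tz": 4.2,"wx": 0,"wy": 0,"wz": -0.0993},
    {"hand": 60,"tx": 53.7,"ty": 12.7,"tz": 4.2,"wx": 0,"wy": 0,"wz": -0.0993},
    {"hand": 60,"tx": 53.7,"ty": 12.7,"tz": 4.2,"wx": 0,"wy": 0,"wz": -0.0993},
    {"hand": 60,"tx": 53.7,"ty": 12.7,"tz": 4.2,"wx": 0,"wy": 0,"wz": -0.0993},
    {"hand": 60,"tx": 53.7,"ty": 12.7,"tz": 4.2,"wx": 0,"wy": 0,"wz": -0.0993},
  ],
)

```text
clock: 1.15
eef_pos: [579.9, -421.9, 197.1]
tcp_rot: [-3.141, -0.0, 1.098]
contact_force: [0.3, -0.4, 0.5]
opening: 0.707
grasp_force: 0.0
```

Call:
arm_command(
  deltas=[
    {"hand": 60,"tx": 53.7,"ty": 12.7,"tz": 4.2,"wx": 0,"wy": 0,"wz": -0.0993},
    {"hand": 60,"tx": 53.7,"ty": 12.7,"tz": 4.2,"wx": 0,"wy": 0,"wz": -0.0993},
    {"hand": 60,"tx": 53.7,"ty": 12.7,"tz": 4.2,"wx": 0,"wy": 0,"wz": -0.0993},
    {"hand": 60,"tx": 53.7,"ty": 12.7,"tz": 4.2,"wx": 0,"wy": 0,"wz": -0.0993},
    {"hand": 60,"tx": 53.7,"ty": 12.7,"tz": 4.2,"wx": 0,"wy": 0,"wz": -0.0993},
    {"hand": 60,"tx": 53.7,"ty": 12.7,"tz": 4.2,"wx": 0,"wy": 0,"wz": -0.0993},
    {"hand": 60,"tx": 53.7,"ty": 12.7,"tz": 4.2,"wx": 0,"wy": 0,"wz": -0.0993},
    {"hand": 60,"tx": 53.7,"ty": 12.7,"tz": 4.2,"wx": 0,"wy": 0,"wz": -0.0993},
  ],
)

```text
clock: 2.15
eef_pos: [730.3, -18.8, 163.5]
tcp_rot: [-3.141, -0.0, 1.893]
contact_force: [0.3, 0.1, -0.5]
opening: 0.703
grasp_force: 0.0
```

Call:
arm_command(
  deltas=[
    {"hand": 60,"tx": 53.7,"ty": 12.7,"tz": 4.2,"wx": 0,"wy": 0,"wz": -0.0993},
    {"hand": 60,"tx": 53.7,"ty": 12.7,"tz": 4.2,"wx": 0,"wy": 0,"wz": -0.0993},
    {"hand": 60,"tx": 53.7,"ty": 12.7,"tz": 4.2,"wx": 0,"wy": 0,"wz": -0.0993},
    {"hand": 60,"tx": 53.7,"ty": 12.7,"tz": 4.2,"wx": 0,"wy": 0,"wz": -0.0993},
    {"hand": 60,"tx": 53.7,"ty": 12.7,"tz": 4.2,"wx": 0,"wy": 0,"wz": -0.0993},
    {"hand": 60,"tx": 53.7,"ty": 12.7,"tz": 4.2,"wx": 0,"wy": 0,"wz": -0.0993},
    {"hand": 60,"tx": 53.7,"ty": 12.7,"tz": 4.2,"wx": 0,"wy": 0,"wz": -0.0993},
    {"hand": 60,"tx": 53.7,"ty": 12.7,"tz": 4.2,"wx": 0,"wy": 0,"wz": -0.0993},
  ],
)

```text
clock: 3.15
eef_pos: [548.1, 371.0, 130.1]
tcp_rot: [-3.142, -0.0, 2.687]
contact_force: [0.2, 0.1, -0.7]
opening: 0.703
grasp_force: 0.0
```

Call:
arm_command(
  deltas=[
    {"hand": 60,"tx": 0,"ty": 0,"tz": 0,"wx": 0,"wy": 0,"wz": 0},
  ],
)

```text
clock: 3.28
eef_pos: [546.2, 371.9, 129.8]
tcp_rot: [-3.14, -0.002, 2.689]
contact_force: [0.3, -0.6, 0.8]
opening: 0.702
grasp_force: 0.0
```

```bash
python3 - <<'E'
from h import *
d=snap('wrist','w1.png');st()
cv2.imwrite('pics/w1b.png',cv2.resize(cv2.imread('pics/w1.png'),(800,600),interpolation=2))
E
```

```text
{'clock': np.float64(3.325), 'eef_pos': array([548.002, 370.704, 130.153]), 'tcp_rot': array([-3.141, -0.   ,  2.686]), 'contact_force': array([ 0.479, -0.347,  0.857]), 'opening': np.float64(0.701), 'grasp_force': np.float64(0.0)}
```

View pics/w1b.png

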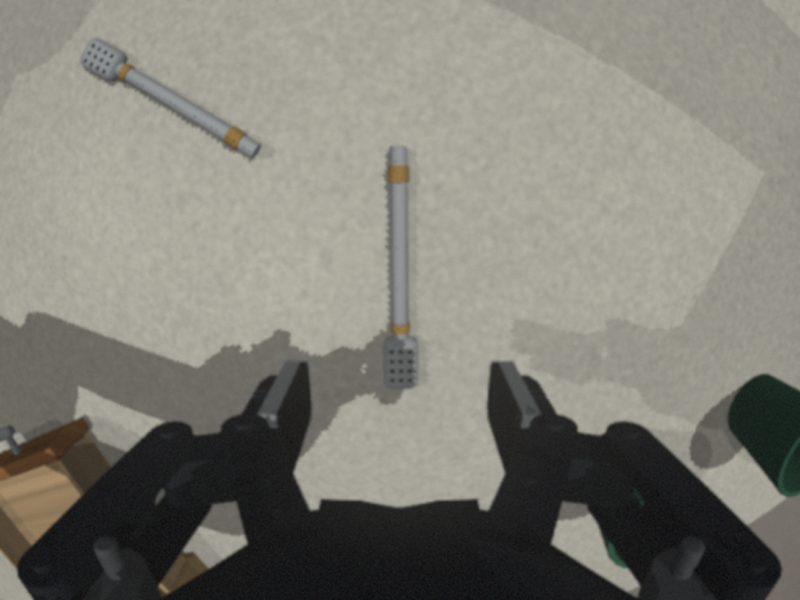

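The wrist view shows the bombilla centred between the fingers and aligned with them: tail at (398,148), collars at (399,174) and (400,329), strainer end at (401,387). Now I convert these to world positions.

```bash
python3 - <<'E'
from h import *
d=dict(np.load('pics/w1.png.npz'));k=1.5625
a,b=px2w(d,398/k,150/k,6,1),px2w(d,401/k,386/k,6,1)
u=(b-a)/np.linalg.norm(b-a);m=(a+b)/2;g=m+u*10
print(a,b,np.linalg.norm(b-a),m,g,np.arctan2(u[1],u[0])+np.pi)
plan(g[0],g[1],4,np.arctan2(u[1],u[0])+np.pi,6)
E
```

```text
[474.8 407.5   6. ] [607.  345.4   6. ] 146.05906339560033 [540.9  376.45   6.  ] [549.95113294 372.19829534   6.        ] 2.7024424400242557
n 6 t [-0.19  0.37 21.03] w [-0.0001 -0.0001 -0.0027]
```

Call:
arm_command(
  deltas=[
    {"hand": 45,"tx": -0.2,"ty": 0.4,"tz": 21,"wx": 0,"wy": 0,"wz": -0.0027},
    {"hand": 45,"tx": -0.2,"ty": 0.4,"tz": 21,"wx": 0,"wy": 0,"wz": -0.0027},
    {"hand": 45,"tx": -0.2,"ty": 0.4,"tz": 21,"wx": 0,"wy": 0,"wz": -0.0027},
    {"hand": 45,"tx": -0.2,"ty": 0.4,"tz": 21,"wx": 0,"wy": 0,"wz": -0.0027},
    {"hand": 45,"tx": -0.2,"ty": 0.4,"tz": 21,"wx": 0,"wy": 0,"wz": -0.0027},
    {"hand": 45,"tx": -0.2,"ty": 0.4,"tz": 21,"wx": 0,"wy": 0,"wz": -0.0027},
    {"hand": 45,"tx": 0,"ty": 0,"tz": 0,"wx": 0,"wy": 0,"wz": 0},
  ],
)

```text
clock: 4.2
eef_pos: [550.2, 370.5, 2.3]
tcp_rot: [-3.139, -0.002, 2.7]
contact_force: [-0.0, -0.8, 0.0]
opening: 0.524
grasp_force: 0.0
```

Call:
arm_command(
  deltas=[
    {"hand": 4,"tx": 0,"ty": 0,"tz": 0,"wx": 0,"wy": 0,"wz": 0},
    {"hand": 4,"tx": 0,"ty": 0,"tz": 0,"wx": 0,"wy": 0,"wz": 0},
    {"hand": 4,"tx": 0,"ty": 0,"tz": 0,"wx": 0,"wy": 0,"wz": 0},
    {"hand": 4,"tx": 0,"ty": 0,"tz": 0,"wx": 0,"wy": 0,"wz": 0},
    {"hand": 4,"tx": 0,"ty": 0,"tz": 0,"wx": 0,"wy": 0,"wz": 0},
    {"hand": 4,"tx": 0,"ty": 0,"tz": 0,"wx": 0,"wy": 0,"wz": 0},
    {"hand": 4,"tx": 0,"ty": 0,"tz": 0,"wx": 0,"wy": 0,"wz": 0},
  ],
  squeeze=40,
)

```text
clock: 5.08
eef_pos: [552.0, 371.7, 5.6]
tcp_rot: [3.14, 0.001, 2.7]
contact_force: [-1.3, -1.1, 7.0]
opening: 0.089
grasp_force: 39.4
```

Call:
arm_command(
  deltas=[
    {"hand": 4,"tx": 0,"ty": 0,"tz": -10,"wx": 0,"wy": 0,"wz": 0},
    {"hand": 4,"tx": 0,"ty": 0,"tz": -20,"wx": 0,"wy": 0,"wz": 0},
    {"hand": 4,"tx": 0,"ty": 0,"tz": -30,"wx": 0,"wy": 0,"wz": 0},
    {"hand": 4,"tx": 0,"ty": 0,"tz": -30,"wx": 0,"wy": 0,"wz": 0},
    {"hand": 4,"tx": 0,"ty": 0,"tz": -30,"wx": 0,"wy": 0,"wz": 0},
    {"hand": 4,"tx": 0,"ty": 0,"tz": 0,"wx": 0,"wy": 0,"wz": 0},
  ],
)

```text
clock: 5.82
eef_pos: [553.1, 372.4, 128.6]
tcp_rot: [3.137, 0.003, 2.7]
contact_force: [0.0, 0.0, -1.1]
opening: 0.087
grasp_force: 39.2
```

```bash
python3 - <<'E'
from h import *
snap('wrist','w2.png');snap('scene','s2.png');st()
w=cv2.imread('pics/w2.png');s=cv2.imread('pics/s2.png')
crop=s[160:280,100:270]
cv2.imwrite('pics/m2.png',np.hstack([cv2.resize(w[150:384,160:352],(328,400),interpolation=2),cv2.resize(crop,(472,400)[::1],interpolation=2)]))
plan(604,-16,125,1.533,13)
E
```

```text
{'clock': np.float64(5.925), 'eef_pos': array([551.474, 371.262, 125.221]), 'tcp_rot': array([3.141e+00, 1.000e-03, 2.700e+00]), 'contact_force': array([-0.769, -0.395, -0.826]), 'opening': np.float64(0.091), 'grasp_force': np.float64(39.187)}
n 13 t [-2.858e+01 -1.401e+01  2.000e-02] w [ 0.0001 -0.      0.0898]
```

View pics/m2.png

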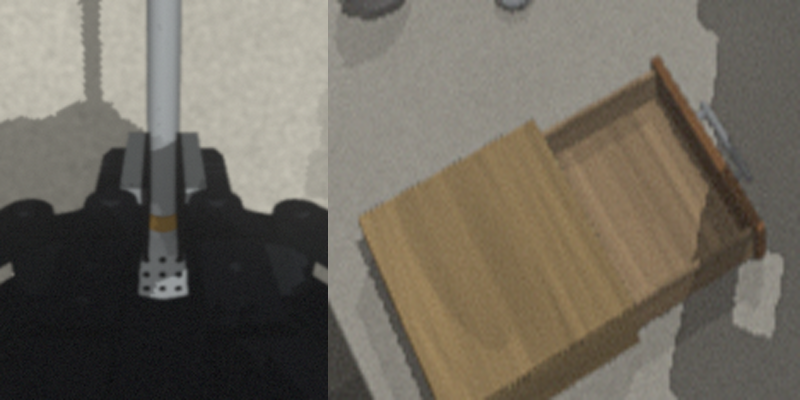

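The bombilla is held level. The crop shows the drawer clearly: panel top corners at (656,58) and (763,228), shell front top edge at (533,122) to (638,305). I'll refine the drawer pose from these.

```bash
python3 - <<'E'
from h import *
d=dict(np.load('pics/s2.png.npz'))
P=lambda x,y,z:px2w(d,100+(x-328)*170/472,160+y*.3,z)
print('panel top outer',P(661,58,58),P(765,226,58),'inner',P(652,64,58),'shell front',P(533,122,66),P(638,308,66),'bar',P(701,105,36),P(749,180,36))
print('left wall top far', P(548,137,50),'right wall', P(640,302,50),P(752,238,50))
E
```

```text
panel top outer [ 519.6 -136.3   58. ] [530.8  96.2  58. ] inner [ 532.3 -135.8   58. ] shell front [ 682.6 -145.7   66. ] [689.4  95.6  66. ] bar [504.1 -75.4  36. ] [508.1  31.   36. ]
left wall top far [ 673.2 -132.4   50. ] right wall [680.7  82.6  50. ] [546.7  94.4  50. ]
```

Call:
arm_command(
  deltas=[
    {"hand": 4,"tx": -28.6,"ty": -14,"tz": 0,"wx": 0,"wy": 0,"wz": 0.0898},
    {"hand": 4,"tx": -28.6,"ty": -14,"tz": 0,"wx": 0,"wy": 0,"wz": 0.0898},
    {"hand": 4,"tx": -28.6,"ty": -14,"tz": 0,"wx": 0,"wy": 0,"wz": 0.0898},
    {"hand": 4,"tx": -28.6,"ty": -14,"tz": 0,"wx": 0,"wy": 0,"wz": 0.0898},
    {"hand": 4,"tx": -28.6,"ty": -14,"tz": 0,"wx": 0,"wy": 0,"wz": 0.0898},
    {"hand": 4,"tx": -28.6,"ty": -14,"tz": 0,"wx": 0,"wy": 0,"wz": 0.0898},
    {"hand": 4,"tx": -28.6,"ty": -14,"tz": 0,"wx": 0,"wy": 0,"wz": 0.0898},
  ],
)

```text
clock: 6.8
eef_pos: [637.2, 168.4, 123.1]
tcp_rot: [-3.139, -0.0, 2.069]
contact_force: [-0.1, 0.8, -0.2]
opening: 0.088
grasp_force: 39.2
```

Call:
arm_command(
  deltas=[
    {"hand": 4,"tx": -28.6,"ty": -14,"tz": 0,"wx": 0,"wy": 0,"wz": 0.0898},
    {"hand": 4,"tx": -28.6,"ty": -14,"tz": 0,"wx": 0,"wy": 0,"wz": 0.0898},
    {"hand": 4,"tx": -28.6,"ty": -14,"tz": 0,"wx": 0,"wy": 0,"wz": 0.0898},
    {"hand": 4,"tx": -28.6,"ty": -14,"tz": 0,"wx": 0,"wy": 0,"wz": 0.0898},
    {"hand": 4,"tx": -28.6,"ty": -14,"tz": 0,"wx": 0,"wy": 0,"wz": 0.0898},
    {"hand": 4,"tx": -28.6,"ty": -14,"tz": 0,"wx": 0,"wy": 0,"wz": 0.0898},
    {"hand": 4,"tx": 0,"ty": 0,"tz": 0,"wx": 0,"wy": 0,"wz": 0},
  ],
)

```text
clock: 7.68
eef_pos: [602.4, -17.8, 123.3]
tcp_rot: [-3.139, 0.0, 1.53]
contact_force: [-0.4, -0.8, 0.2]
opening: 0.089
grasp_force: 39.1
```

```bash
python3 - <<'E'
from h import *
snap('wrist','w3.png');snap('side','d3.png');st()
w=cv2.imread('pics/w3.png');s=cv2.imread('pics/d3.png')[100:250,80:280]
cv2.imwrite('pics/m3.png',np.hstack([cv2.resize(w,(400,300),interpolation=2),cv2.resize(s,(400,300),interpolation=2)]))
E
```

```text
{'clock': np.float64(7.775), 'eef_pos': array([603.804, -16.12 , 123.83 ]), 'tcp_rot': array([-3.14 , -0.   ,  1.533]), 'contact_force': array([ 0.521, -0.155,  0.472]), 'opening': np.float64(0.086), 'grasp_force': np.float64(39.122)}
```

View pics/m3.png

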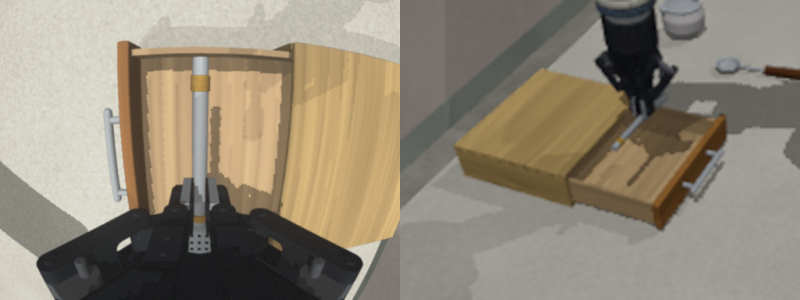

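The wrist view shows the bombilla over the open tray, tail close to the left side wall, and aligned with the drawer. I'll shift it about 6 mm further in and 18 mm towards −y, then lower it.

Call:
arm_command(
  deltas=[
    {"hand": 4,"tx": -9,"ty": 3,"tz": 0,"wx": 0,"wy": 0,"wz": 0},
    {"hand": 4,"tx": -9,"ty": 3,"tz": 10,"wx": 0,"wy": 0,"wz": 0},
    {"hand": 4,"tx": 0,"ty": 0,"tz": 25,"wx": 0,"wy": 0,"wz": 0},
    {"hand": 4,"tx": 0,"ty": 0,"tz": 25,"wx": 0,"wy": 0,"wz": 0},
    {"hand": 4,"tx": 0,"ty": 0,"tz": 20,"wx": 0,"wy": 0,"wz": 0},
    {"hand": 4,"tx": 0,"ty": 0,"tz": 14,"wx": 0,"wy": 0,"wz": 0},
    {"hand": 4,"tx": 0,"ty": 0,"tz": 9,"wx": 0,"wy": 0,"wz": 0},
    {"hand": 4,"tx": 0,"ty": 0,"tz": 0,"wx": 0,"wy": 0,"wz": 0},
  ],
)

```text
clock: 8.78
eef_pos: [609.3, -34.3, 21.0]
tcp_rot: [-3.141, -0.0, 1.533]
contact_force: [-1.1, 0.3, -0.5]
opening: 0.089
grasp_force: 39.1
```

Call:
arm_command(
  deltas=[
    {"hand": 28,"tx": 0,"ty": 0,"tz": 2,"wx": 0,"wy": 0,"wz": 0},
    {"hand": 28,"tx": 0,"ty": 0,"tz": 0,"wx": 0,"wy": 0,"wz": 0},
    {"hand": 28,"tx": 0,"ty": 0,"tz": 0,"wx": 0,"wy": 0,"wz": 0},
    {"hand": 28,"tx": 0,"ty": 0,"tz": 0,"wx": 0,"wy": 0,"wz": 0},
    {"hand": 28,"tx": 0,"ty": 0,"tz": -15,"wx": 0,"wy": 0,"wz": 0},
    {"hand": 28,"tx": 0,"ty": 0,"tz": -35,"wx": 0,"wy": 0,"wz": 0},
    {"hand": 28,"tx": 0,"ty": 0,"tz": -40,"wx": 0,"wy": 0,"wz": 0},
    {"hand": 28,"tx": 0,"ty": 0,"tz": -20,"wx": 0,"wy": 0,"wz": 0},
  ],
)

```text
clock: 9.78
eef_pos: [610.7, -34.4, 133.0]
tcp_rot: [3.138, 0.0, 1.533]
contact_force: [-0.2, 0.3, -0.3]
opening: 0.327
grasp_force: 0.0
```

Call:
arm_command(
  deltas=[
    {"hand": 0,"tx": 0,"ty": -50,"tz": 0,"wx": 0,"wy": 0,"wz": 0},
    {"hand": 0,"tx": 5,"ty": -50,"tz": 0,"wx": 0,"wy": 0,"wz": 0},
    {"hand": 0,"tx": 5,"ty": -50,"tz": 0,"wx": 0,"wy": 0,"wz": 0},
    {"hand": 0,"tx": 0,"ty": -10,"tz": 0,"wx": 0,"wy": 0,"wz": 0},
    {"hand": 0,"tx": 0,"ty": 0,"tz": 0,"wx": 0,"wy": 0,"wz": 0},
  ],
)

```text
clock: 10.4
eef_pos: [450.8, -18.3, 130.5]
tcp_rot: [3.139, 0.0, 1.533]
contact_force: [1.3, 0.3, -0.1]
opening: 0.001
grasp_force: 0.0
```

```bash
python3 - <<'E'
from h import *
snap('scene','s4.png');snap('side','d4.png');st()
w=cv2.imread('pics/s4.png')[160:310,100:300];s=cv2.imread('pics/d4.png')[100:250,80:280]
cv2.imwrite('pics/m4.png',np.hstack([cv2.resize(w,(400,300),interpolation=2),cv2.resize(s,(400,300),interpolation=2)]))
E
```

```text
{'clock': np.float64(10.5), 'eef_pos': array([451.982, -18.427, 130.255]), 'tcp_rot': array([3.139, 0.   , 1.533]), 'contact_force': array([ 0.305,  0.617, -0.011]), 'opening': np.float64(0.001), 'grasp_force': np.float64(0.0)}
```

View pics/m4.png

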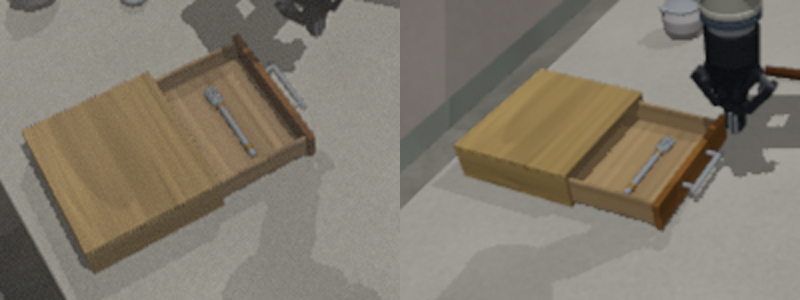

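Both views show the bombilla lying flat in the open tray. Now I lower the closed fingers in front of the pull and push.

Call:
arm_command(
  deltas=[
    {"hand": 0,"tx": 0,"ty": -5,"tz": 25,"wx": 0,"wy": 0,"wz": 0},
    {"hand": 0,"tx": 0,"ty": 0,"tz": 35,"wx": 0,"wy": 0,"wz": 0},
    {"hand": 0,"tx": 0,"ty": 0,"tz": 30,"wx": 0,"wy": 0,"wz": 0},
    {"hand": 0,"tx": 0,"ty": 0,"tz": 15,"wx": 0,"wy": 0,"wz": 0},
    {"hand": 0,"tx": 0,"ty": 10,"tz": 0,"wx": 0,"wy": 0,"wz": 0},
    {"hand": 0,"tx": 0,"ty": 10,"tz": 0,"wx": 0,"wy": 0,"wz": 0},
    {"hand": 0,"tx": 0,"ty": 8,"tz": 0,"wx": 0,"wy": 0,"wz": 0},
    {"hand": 0,"tx": 0,"ty": 8,"tz": 0,"wx": 0,"wy": 0,"wz": 0},
  ],
)

```text
clock: 11.5
eef_pos: [482.3, -19.5, 25.2]
tcp_rot: [3.14, 0.0, 1.533]
contact_force: [-0.1, -0.2, 0.2]
opening: -0.0
grasp_force: 0.0
```

Call:
arm_command(
  deltas=[
    {"hand": 0,"tx": 0,"ty": 8,"tz": 0,"wx": 0,"wy": 0,"wz": 0},
    {"hand": 0,"tx": 0,"ty": 8,"tz": 0,"wx": 0,"wy": 0,"wz": 0},
    {"hand": 0,"tx": 0,"ty": 8,"tz": 0,"wx": 0,"wy": 0,"wz": 0},
    {"hand": 0,"tx": 0,"ty": 8,"tz": 0,"wx": 0,"wy": 0,"wz": 0},
    {"hand": 0,"tx": 0,"ty": 8,"tz": 0,"wx": 0,"wy": 0,"wz": 0},
    {"hand": 0,"tx": 0,"ty": 8,"tz": 0,"wx": 0,"wy": 0,"wz": 0},
    {"hand": 0,"tx": 0,"ty": 8,"tz": 0,"wx": 0,"wy": 0,"wz": 0},
    {"hand": 0,"tx": 0,"ty": 8,"tz": 0,"wx": 0,"wy": 0,"wz": 0},
  ],
)

```text
clock: 12.5
eef_pos: [545.4, -22.0, 24.4]
tcp_rot: [-3.141, 0.0, 1.533]
contact_force: [-1.4, -1.5, 0.5]
opening: 0.001
grasp_force: 1.0
```

Call:
arm_command(
  deltas=[
    {"hand": 0,"tx": 0,"ty": 8,"tz": 0,"wx": 0,"wy": 0,"wz": 0},
    {"hand": 0,"tx": 0,"ty": 8,"tz": 0,"wx": 0,"wy": 0,"wz": 0},
    {"hand": 0,"tx": 0,"ty": 8,"tz": 0,"wx": 0,"wy": 0,"wz": 0},
    {"hand": 0,"tx": 0,"ty": 8,"tz": 0,"wx": 0,"wy": 0,"wz": 0},
    {"hand": 0,"tx": 0,"ty": 8,"tz": 0,"wx": 0,"wy": 0,"wz": 0},
    {"hand": 0,"tx": 0,"ty": 8,"tz": 0,"wx": 0,"wy": 0,"wz": 0},
    {"hand": 0,"tx": 0,"ty": 8,"tz": 0,"wx": 0,"wy": 0,"wz": 0},
    {"hand": 0,"tx": 0,"ty": 8,"tz": 0,"wx": 0,"wy": 0,"wz": 0},
  ],
)

```text
clock: 13.5
eef_pos: [609.4, -24.4, 24.5]
tcp_rot: [-3.142, 0.0, 1.533]
contact_force: [-2.3, -1.4, 0.1]
opening: -0.002
grasp_force: 1.0
```

Call:
arm_command(
  deltas=[
    {"hand": 0,"tx": 0,"ty": 4,"tz": 0,"wx": 0,"wy": 0,"wz": 0},
    {"hand": 0,"tx": 0,"ty": 4,"tz": 0,"wx": 0,"wy": 0,"wz": 0},
    {"hand": 0,"tx": 0,"ty": 3,"tz": 0,"wx": 0,"wy": 0,"wz": 0},
  ],
)

```text
clock: 13.88
eef_pos: [620.1, -24.7, 24.5]
tcp_rot: [-3.142, -0.0, 1.533]
contact_force: [-2.0, -1.2, 1.1]
opening: 0.002
grasp_force: 0.8
```

```bash
python3 - <<'E'
from h import *
snap('scene','s5.png');snap('side','d5.png');st()
w=cv2.imread('pics/s5.png')[160:310,100:300];s=cv2.imread('pics/d5.png')[100:250,80:280]
cv2.imwrite('pics/m5.png',np.hstack([cv2.resize(w,(400,300),interpolation=2),cv2.resize(s,(400,300),interpolation=2)]))
E
```

```text
{'clock': np.float64(13.975), 'eef_pos': array([620.381, -24.701,  24.564]), 'tcp_rot': array([ 3.141, -0.   ,  1.533]), 'contact_force': array([ 0.233, -0.109,  0.178]), 'opening': np.float64(0.004), 'grasp_force': np.float64(0.003)}
```

View pics/m5.png

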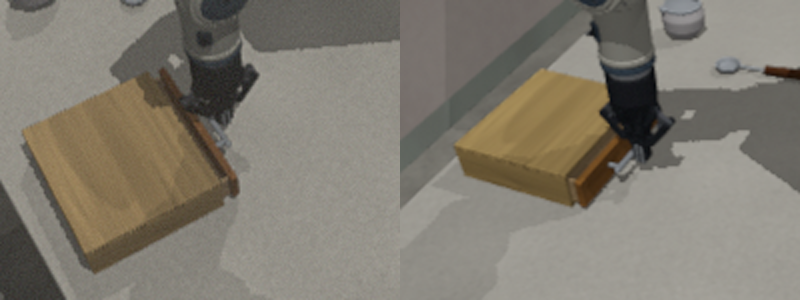

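The drawer is nearly shut, with a small gap left between the panel and the shell at scene-crop (215,170). I'll continue in small steps and stop when the force rises.

Call:
arm_command(
  deltas=[
    {"hand": 0,"tx": 0,"ty": 3,"tz": 0,"wx": 0,"wy": 0,"wz": 0},
    {"hand": 0,"tx": 0,"ty": 3,"tz": 0,"wx": 0,"wy": 0,"wz": 0},
  ],
)

```text
clock: 14.22
eef_pos: [626.0, -24.9, 24.5]
tcp_rot: [-3.141, -0.0, 1.533]
contact_force: [-1.7, -0.1, 0.3]
opening: 0.0
grasp_force: 0.9
```

Call:
arm_command(
  deltas=[
    {"hand": 0,"tx": 0,"ty": 2,"tz": 0,"wx": 0,"wy": 0,"wz": 0},
    {"hand": 0,"tx": 0,"ty": 1,"tz": 0,"wx": 0,"wy": 0,"wz": 0},
  ],
)

```text
clock: 14.48
eef_pos: [629.1, -25.0, 24.5]
tcp_rot: [3.141, -0.0, 1.533]
contact_force: [-1.7, 0.0, 1.6]
opening: 0.001
grasp_force: 0.8
```

Call:
arm_command(
  deltas=[
    {"hand": 0,"tx": 0,"ty": 2,"tz": 0,"wx": 0,"wy": 0,"wz": 0},
    {"hand": 0,"tx": 0,"ty": 1,"tz": 0,"wx": 0,"wy": 0,"wz": 0},
  ],
)

```text
clock: 14.72
eef_pos: [632.0, -25.2, 24.5]
tcp_rot: [3.141, -0.0, 1.533]
contact_force: [-1.1, 1.3, 0.7]
opening: 0.001
grasp_force: 0.8
```

Call:
arm_command(
  deltas=[
    {"hand": 0,"tx": 0,"ty": 1,"tz": 0,"wx": 0,"wy": 0,"wz": 0},
    {"hand": 0,"tx": 0,"ty": 1,"tz": 0,"wx": 0,"wy": 0,"wz": 0},
  ],
)

```text
clock: 14.98
eef_pos: [633.9, -25.3, 24.5]
tcp_rot: [-3.142, -0.0, 1.533]
contact_force: [-0.8, -0.0, 1.5]
opening: 0.002
grasp_force: 0.8
```

Call:
arm_command(
  deltas=[
    {"hand": 0,"tx": 0,"ty": 1,"tz": 0,"wx": 0,"wy": 0,"wz": 0},
    {"hand": 0,"tx": 0,"ty": 1,"tz": 0,"wx": 0,"wy": 0,"wz": 0},
  ],
)

```text
clock: 15.22
eef_pos: [635.7, -25.4, 24.4]
tcp_rot: [-3.141, -0.0, 1.533]
contact_force: [-4.9, 0.4, 3.8]
opening: 0.001
grasp_force: 2.1
```

Call:
arm_command(
  deltas=[
    {"hand": 0,"tx": 0,"ty": 1,"tz": 0,"wx": 0,"wy": 0,"wz": 0},
    {"hand": 0,"tx": 0,"ty": 1,"tz": 0,"wx": 0,"wy": 0,"wz": 0},
  ],
)

```text
clock: 15.48
eef_pos: [635.9, -25.3, 24.3]
tcp_rot: [-3.138, -0.0, 1.533]
contact_force: [-10.9, 0.0, 10.3]
opening: 0.001
grasp_force: 5.5
```

The force has risen and the pull has stopped advancing, so the drawer is at its stop. I'll back off along −x, then lift and check.

Call:
arm_command(
  deltas=[
    {"hand": 0,"tx": 0,"ty": -4,"tz": 0,"wx": 0,"wy": 0,"wz": 0},
    {"hand": 0,"tx": 0,"ty": -20,"tz": 0,"wx": 0,"wy": 0,"wz": 0},
    {"hand": 0,"tx": 0,"ty": -40,"tz": 0,"wx": 0,"wy": 0,"wz": 0},
    {"hand": 0,"tx": 0,"ty": -40,"tz": 0,"wx": 0,"wy": 0,"wz": 0},
    {"hand": 0,"tx": 0,"ty": -40,"tz": -30,"wx": 0,"wy": 0,"wz": 0},
    {"hand": 0,"tx": 0,"ty": 0,"tz": -40,"wx": 0,"wy": 0,"wz": 0},
    {"hand": 0,"tx": 0,"ty": 0,"tz": 0,"wx": 0,"wy": 0,"wz": 0},
    {"hand": 0,"tx": 0,"ty": 0,"tz": 0,"wx": 0,"wy": 0,"wz": 0},
  ],
)

```text
clock: 16.48
eef_pos: [494.5, -20.0, 94.5]
tcp_rot: [3.14, -0.0, 1.533]
contact_force: [-0.2, -0.2, -0.5]
opening: -0.001
grasp_force: 0.0
```

```bash
python3 - <<'E'
from h import *
snap('scene','s6.png');snap('side','d6.png');st()
w=cv2.imread('pics/s6.png')[120:270,100:300];s=cv2.imread('pics/d6.png')[100:250,80:280]
cv2.imwrite('pics/m6.png',np.hstack([cv2.resize(w,(400,300),interpolation=2),cv2.resize(s,(400,300),interpolation=2)]))
E
```

```text
{'clock': np.float64(16.575), 'eef_pos': array([493.665, -19.934,  93.567]), 'tcp_rot': array([-3.14 , -0.   ,  1.533]), 'contact_force': array([-0.313,  0.208,  0.45 ]), 'opening': np.float64(0.001), 'grasp_force': np.float64(0.0)}
```

View pics/m6.png

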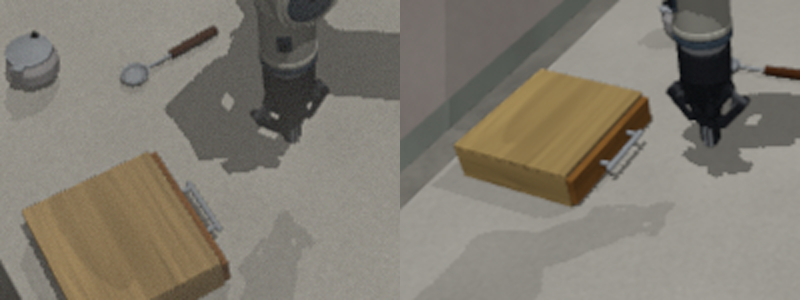

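The drawer is fully shut, the spoon is untouched at scene-crop (170,55), and the arm is clear of everything.

```bash
python3 -c "
from rig import r
print(r.sign_off())"
```

```text
the job is handed in; nothing more can be done
None
```

I placed the bombilla flat in the open drawer, pushed the drawer to its stop, left the spoon untouched and handed the job in at about 16.6 s; sign-off returned no verdict.

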